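# Fill the two gaps in the sample carton

### The job

Finish packing the small sample carton on the inspection table: stand the amber sample jar and the white hard-shell cold brick upright on the floor of the row beside the white foam, one on each side of the grey logger that is already standing there, which must stay in the row, standing upright. Set things down, do not drop them, and leave the other things on the table where they are.

Things in the scene. Friction and masses are not known exactly. Their poses are not given: they have to be found in the camera images.
- carton: Small open cardboard carton, fixed. Its packing row is 66 mm (x) by 168 mm (y) inside, centred on the origin. A second lane behind it (x +38 to +93 mm) is full of white foam 41 mm high and takes nothing. Walls and divider 5 mm thick, 50 mm high; floor 5 mm. Outside x -38 to +98, y +-89 mm; flaps hang at the y ends to +-115 mm. Origin: underside, beneath the centre of the row; z up.
- row (a point): Centre of the floor of the packing row, 5 mm above the carton's origin, same axes.
- jar: Upright round amber sample jar with a paper label and a deep white lid, one cylinder of 54 mm diameter and 100 mm height (lid from 60 mm up). Origin: centre of its underside, z up.
- brick: Upright white hard plastic cold brick with grey grooves on its broad faces, 56 mm (its x) by 40 mm (its y) by 105 mm high. Origin: centre of its underside, z up. It fits the row with its y axis along the row.
- logger: Grey temperature logger box, small black display on top, 56 mm (its x) by 44 mm (its y) by 85 mm high, standing loose in the packing row, up to 14 mm off the middle to either side: one gap may be too narrow for the jar. Its y axis lies along the row. Origin: centre of its underside, z up.
- tape: Bystander: roll of clear tape lying flat, 80 mm diameter, 25 mm high. Origin: centre of its underside.
- dishes: Bystander: stack of three culture dishes, 86 mm diameter, 29 mm high. Origin: centre of its underside.
- marker: Bystander: black marker pen lying along its x axis, 130 mm long, 14 mm thick. Origin: middle of its underside.
- thermometer: Bystander: white handheld probe thermometer lying along its x axis, 190 mm long, 18 mm high. Origin: middle of its underside.
Things that resemble listed ones, but are neither listed nor needed, are in the scene too. What is shaped like the jar but green is not meant.

How it is judged:
By the outcome, as a careful person would: the job done as asked, in the order asked, and still so for the second after the job is handed in, with the robot touching nothing.
It also fails if it takes over 54 s, if anything falls off the work surface, if the arm or the gripper's body presses on something with over 40 N, if the wrist force passes 120 N, or if a joint passes its speed limit or range.

### The arm

A 7-joint arm with a two-finger parallel gripper is mounted at the origin on the work surface. World frame = base frame: x ahead of the robot, y to its left, z up, the work surface at z = 0. Lengths are in m, angles in rad, forces in N, time in s.
With the tool pointing down it reaches from about 0.35 to 0.775 m from the base axis. Payload 3.1 kg.
Tool frame: the origin (TCP) lies between the finger pads; the fingertips stand 22 mm ahead of it and the grasp point (between the pads) lies 3 mm ahead of it (ctrl.tips_ahead is the distance from the TCP to the fingertips, in m); z points along the fingers, y is the line along which they close (so a half turn about z gives the same grasp; the last joint's range is limited). The gripper opens to 85 mm and grips with 20 to 120 N. Pads are 22 mm wide; open, the fingers measure 114 mm over their backs; the gripper's body (76 mm by 85 mm) begins 54 mm behind the grasp point. The pads swing forward as they close: fully open they stand 13 mm farther back than shut.
Start: joints at [1.214, 0.311, 0.014, 1.512, -0.004, 1.319, -0.027], TCP at [0.17, -0.523, 0.22] pointing down, gripper open.
Joint ranges: [-2.7, 2.7], [-0.3, 1.91], [-1.27, 1.3], [0.12, 2.57], [-1.44, 4.58], [0.2, 2.03], [-3.05, 3.05]. Speed limits (rad/s): [2.79, 2.79, 3.14, 3.14, 3.14, 3.14, 3.14].

### API

Orientations are given as a unit quaternion [w, x, y, z].
In Python, from plant import ctrl, imaging gives the robot as it stands. The module is installed in compiled form; this text tells all that it offers.
- The arm moves only by the tool drive_tool, never from a script. Its argument "deltas" is a list of rows, each a list of 4 numbers: the shift along the tool's x, y, z in m, then the turn about the tool's z in rad. In form: [[tx, ty, tz, yaw], ...]. A call has 1 to 10 rows; each row is the pose to reach, as a shift and turn from the pose commanded when the call began, along the tool's axes at that moment; what a row does not reach only later rows make up. A row lasts 1/8 s, in which the tool goes at most 62.5 mm and 10.7 degrees, less where a joint would pass 70% of its speed; a pose out of reach is approached as far as the arm can. A call with a gripper value outside its range is refused whole. "claw" is the opening, from 0 (shut) to 1 (fully open), set as the call begins (left out, the last holds). The fingers move at their own pace and stop on an object; "grip_force" is the grip in N (left out, the last holds). Time passes only in rows, so rows that repeat a pose let the fingers close. It gives the time, the measured TCP pose, the force, the opening and the grip force at its end, in the units of the state.
- ctrl.get_state(): the state, without advancing time (a new reading comes with each control period).
- imaging.grab_frame(name): name is "side" or "top"; returns the picture (400x640x3 uint8, red, green, blue); there is no depth.
- imaging.camera_params(name): a dict with "mtx" (3x3 intrinsics, pixels), "pose" (4x4, takes a point from camera to world coordinates). Camera axes: x right, y down, z forward; pixel columns grow to the right and rows downward; lengths in m; the calibration is good to about 2 mm. A picture is of the moment at which its call begins. camera_params takes no time and is no camera call.
- ctrl.job_done(): hands the job in; it is judged then, once.
The state is a dict: "clock": time; "qpos": joint angles; "qvel": joint speeds; "tau": joint torques, N m; "tcp_pos": TCP position; "tcp_rot": TCP orientation; "force": force on the tool from outside, world axes, zero at the start; "torque": the same for the moment, N m; "grip_width": finger opening in m; "finger_force": force on a finger pad.
Only numpy, scipy, OpenCV 4.12 (cv2) and the standard library are available. Lean on these libraries where they do the work, as an engineer would, in place of code of your own. Each camera call takes 0.05 s, during which the arm holds its last target. There are 200 camera calls.

## Working session

There is one attempt and no reset: what is moved stays moved. The work goes in short steps, Python scripts to look and compute and a tool call to move; the robot and the scene stay as the last step left them, time stands still between calls to the robot, and variables do not carry over. Pictures are saved under pics/ and viewed, at most 10 in all, crops included, and the job is handed in when it is done.

Besides the shell and the picture viewer there is one more tool, called after "Request:" by a JSON object that holds its "name" and its "arguments", one argument or row to a line. drive_tool: Moves the arm, as the interface text tells. Its arguments: {"type":"object","properties":{"deltas":{"type":"array"},"claw":{"type":"number"},"grip_force":{"type":"number"}},"required":["deltas"]}

```bash
mkdir -p pics; python3 - <<'E'
from plant import ctrl, imaging
import cv2, numpy as np
np.set_printoptions(precision=4,suppress=True)
for n in("side","top"):
    im=imaging.grab_frame(n); cv2.imwrite(f"pics/{n}0.png",im[:,:,::-1]); p=imaging.camera_params(n); print(n,p["mtx"],p["pose"])
s=ctrl.get_state(); print(s, ctrl.tips_ahead)
E
```

```text
side [[511.9623   0.     315.6314]
 [  0.     511.9623 197.6091]
 [  0.       0.       1.    ]] [[-0.746  -0.3997  0.5327  0.0129]
 [-0.666   0.4555 -0.5907  0.5459]
 [-0.0066 -0.7955 -0.606   0.6855]
 [ 0.      0.      0.      1.    ]]
top [[512.2256   0.     312.4159]
 [  0.     512.2256 200.3113]
 [  0.       0.       1.    ]] [[-0.027  -0.9873  0.1563  0.4201]
 [-0.9996  0.0277  0.0018 -0.0919]
 [-0.0061 -0.1562 -0.9877  1.1718]
 [ 0.      0.      0.      1.    ]]
{'clock': 0.1, 'qpos': array([ 1.2143,  0.3116,  0.014 ,  1.5129, -0.0044,  1.3192, -0.0272]), 'qvel': array([-0.0004, -0.0031, -0.0005, -0.0033,  0.0014, -0.0001,  0.0021]), 'tau': array([  0.0011, -38.0857,   0.1466, -23.1241,   0.0121,   0.0081,
        -0.    ]), 'tcp_pos': array([ 0.1701, -0.5223,  0.2193]), 'tcp_rot': array([-0.001 ,  0.9876,  0.1568, -0.0002]), 'force': array([-0.8568,  1.011 ,  0.5515]), 'torque': array([ 0.0041, -0.0081,  0.0333]), 'finger_force': 0.0, 'grip_width': 0.08538781813193769} 0.022
```

View pics/side0.png

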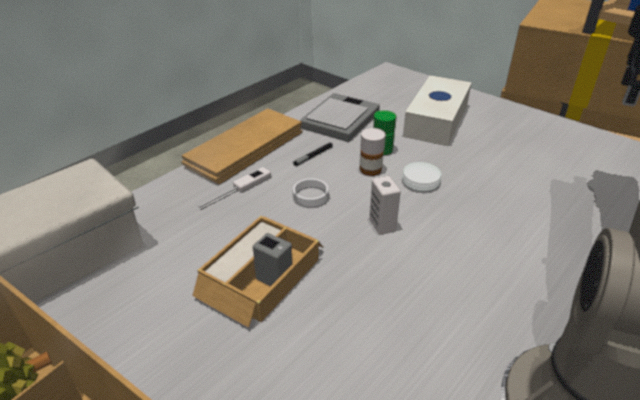

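View pics/top0.png

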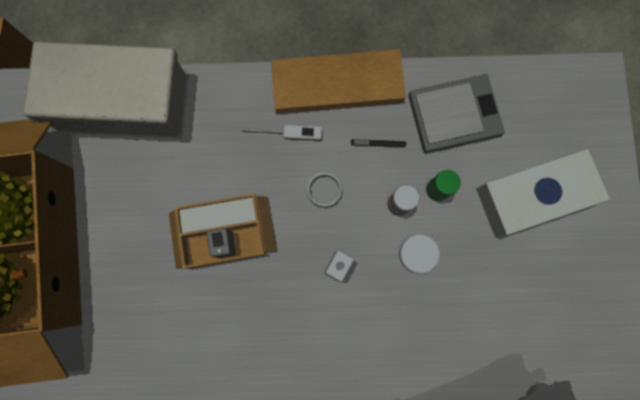

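The side view shows the carton with the logger at (272,258), brick (385,203), jar (372,150), green lookalike (385,130) and dishes (422,176). The top view shows the carton across columns 172–270 and rows 195–268, with the logger at (219,240), brick top (340,266), jar lid (405,200) and green lookalike (446,184).

```bash
python3 - <<'E'
import cv2, numpy as np
t=cv2.imread("pics/top0.png"); s=cv2.imread("pics/side0.png")
R=lambda im,x,y,w,h,k: cv2.resize(im[y:y+h,x:x+w],None,fx=k,fy=k,interpolation=cv2.INTER_CUBIC)
a=R(t,165,188,115,85,3.4); b=R(t,320,170,115,115,3.4)
c=R(s,190,210,135,120,3); d=R(s,350,105,95,130,3)
out=np.zeros((800,800,3),np.uint8)
out[:a.shape[0],:a.shape[1]]=a; out[:b.shape[0],400:400+b.shape[1]]=b
out[400:400+c.shape[0],:c.shape[1]]=c; out[400:400+d.shape[0],450:450+d.shape[1]]=d
cv2.imwrite("pics/crop.png",cv2.resize(out,(600,600),interpolation=cv2.INTER_AREA))
E
```

```text
(no output)
```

View pics/crop.png

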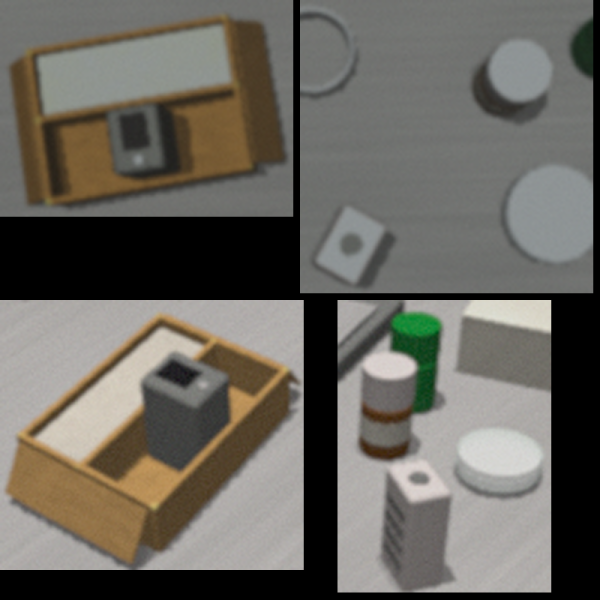

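The crop shows the brick's grey top dot in both views, which gives a good stereo point. The logger sits towards the +y (left) side of the row, and the foam is behind it at +x.

```bash
cat > h.py <<'E'
import cv2, numpy as np
from plant import ctrl, imaging
np.set_printoptions(precision=4,suppress=True)
P={n:imaging.camera_params(n) for n in("side","top")}
def ray(n,uv):
    T=P[n]["pose"]; d=T[:3,:3]@np.linalg.solve(P[n]["mtx"],[uv[0],uv[1],1.]); return T[:3,3],d/np.linalg.norm(d)
def onz(n,uv,z):
    o,d=ray(n,uv); return o+d*(z-o[2])/d[2]
def proj(n,X):
    T=P[n]["pose"]; c=P[n]["mtx"]@(T[:3,:3].T@(np.asarray(X)-T[:3,3])); return c[:2]/c[2]
def tri(u,v):
    (a,d),(b,e)=ray("top",u),ray("side",v)
    s=np.linalg.lstsq(np.c_[d,-e],b-a,rcond=None)[0]; p,q=a+s[0]*d,b+s[1]*e
    return (p+q)/2,np.linalg.norm(p-q)
def blobs(m,x,y,w,h,amin=8):
    k=np.zeros_like(m); k[y:y+h,x:x+w]=m[y:y+h,x:x+w]
    return sorted([c for c in cv2.findContours(k,cv2.RETR_LIST,cv2.CHAIN_APPROX_NONE)[0] if cv2.contourArea(c)>=amin],key=cv2.contourArea,reverse=True)
def cen(c):
    M=cv2.moments(c); return np.array([M["m10"],M["m01"]])/M["m00"]
E
python3 - <<'E'
from h import *
t=cv2.imread("pics/top0.png"); s=cv2.imread("pics/side0.png")
gt,gs=[cv2.cvtColor(i,cv2.COLOR_BGR2GRAY) for i in(t,s)]
print("table",np.median(gt[220:240,290:320]),np.median(gs[200:230,430:480]))
for nm,(x,y,w,h) in dict(brick=(322,246,38,40),jar=(388,180,34,36),foam=(172,192,95,45)).items():
    r=gt[y:y+h,x:x+w]; th,_=cv2.threshold(r,0,255,cv2.THRESH_OTSU)
    for c in blobs((gt>th).astype(np.uint8)*255,x,y,w,h)[:3]: print(nm,th,cen(c),cv2.contourArea(c),cv2.minAreaRect(c),cv2.minEnclosingCircle(c))
hs=cv2.cvtColor(s,cv2.COLOR_BGR2HSV)
print("side brick gray"); print(gs[174:196:1,370:402:2])
print("side jar gray"); print(gs[126:164:2,356:390:2])
print("top logger"); print(gt[226:262:1,202:240:2])
E
```

```text
table 113.0 172.0
brick 123.0 [339.4171 265.2929] 404.0 ((339.41717529296875, 265.3184509277344), (17.478103637695312, 25.219545364379883), 28.610462188720703) ((339.5178527832031, 265.46429443359375), 14.543816566467285)
brick 123.0 [339.517  265.3243] 73.5 ((339.2500305175781, 265.2500305175781), (9.192387580871582, 9.899494171142578), 45.0) ((339.6666564941406, 265.3333435058594), 5.374924659729004)
jar 95.0 [406.6297 193.8346] 851.5 ((404.5, 197.5), (35.0, 33.0), 90.0) ((404.5, 197.5), 24.052125930786133)
jar 95.0 [389.2667 213.2333] 10.0 ((389.77044677734375, 213.9753875732422), (7.8102498054504395, 3.841106414794922), 39.80556869506836) ((391.0, 212.5), 3.9052248001098633)
foam 105.0 [217.4937 215.1768] 1697.5 ((217.4486083984375, 215.20457458496094), (24.03059959411621, 75.60430145263672), 80.13418579101562) ((217.5, 215.5), 39.14725875854492)
foam 105.0 [201.7333 197.0358] 665.5 ((219.0, 200.5), (17.0, 94.0), 90.0) ((219.0, 200.5), 47.76253128051758)
side brick gray
[[ 47  44  40  55  70 118 153 165 178 175 178 176 175 177 176 174]
 [ 70  58  71 101 115 155 175 175 185 177 17
[... 4955 characters left out ...]
  92  93  88  78  72  70  59  37  35  36  57
   59]
 [ 93  94  96  88  79  86  86  78  75  70  58  51  47  41  36  36  40  58
   62]
 [ 95  96  95  94  81  68  68  61  54  47  42  38  36  37  37  42  49  65
   70]
 [ 96  98  97  97  86  67  53  46  38  39  35  39  43  48  53  60  69  78
   83]
 [ 97  98 100  99  95  82  66  56  47  42  45  53  58  69  74  78  86  89
   86]
 [ 96  98  98 101  99  93  89  80  67  67  67  75  81  83  89  88  83  84
   72]
 [ 98  96  96  98  99  99  97  95  91  86  82  90  92  86  84  76  66  65
   56]
 [100  97  95  97  99  99  98  99  95  92  83  83  80  68  60  58  57  58
   61]
 [100  98  95  97  98  94  93  89  88  78  65  65  58  56  54  59  65  70
   81]]
```

```bash
python3 - <<'E'
from h import *
t=cv2.imread("pics/top0.png"); s=cv2.imread("pics/side0.png")
gt,gs=[cv2.cvtColor(i,cv2.COLOR_BGR2GRAY) for i in(t,s)]
B=lambda m:m.astype(np.uint8)*255
ang=lambda a,b:np.degrees(np.arctan2((b-a)[1],(b-a)[0]))
# brick: dot in both views
ct=blobs(B(gt>123),322,246,38,40); cs=blobs(B(gs<165),380,178,13,12)[0]
full=blobs(B(gs>190),368,174,36,24)[0]
X,e=tri(cen(ct[0]),cen(full)); print("brick top tri (face)",X,e, "dot",tri(cen(ct[1]),cen(cs)))
z=X[2]; q=np.array([onz("top",p,z)[:2] for p in cv2.boxPoints(cv2.minAreaRect(ct[0]))])
print("corners",q,[ (np.linalg.norm(q[i]-q[i-1]),ang(q[i-1],q[i])) for i in range(4)])
# jar
cj=blobs(B(gt>128),388,180,34,36)[0]; cjs=blobs(B(gs>160)[:],359,124,28,17)[0]; cjs2=blobs(B(gs>190),358,124,30,17)[0]
for c in(cjs,cjs2): print("jar",cv2.contourArea(cj),cen(cj),cv2.minAreaRect(cj)[1],cen(c),tri(cen(cj),cen(c)))
# foam
cf=blobs(B(gt>118),172,192,95,45)[0]; hs=cv2.cvtColor(s,cv2.COLOR_BGR2HSV); ht=cv2.cvtColor(t,cv2.COLOR_BGR2HSV)
r=cv2.minAreaRect(cf); print("foam",r)
q=np.array([onz("top",p,.041)[:2] for p in cv2.boxPoints(r)]); print(q,onz("top",r[0],.041),[(np.linalg.norm(q[i]-q[i-1]),ang(q[i-1],q[i])) for i in range(4)])
# cardboard front edge in top view
m=B((ht[:,:,1]>70)&(ht[:,:,0]<25)&(gt>60)); 
pts=np.array([(c,np.where(m[230:280,c])[0].max()+230.5) for c in range(192,258) if m[230:280,c].any()])
P3=np.array([onz("top",p,.05) for p in pts]); k=np.polyfit(P3[:,1],P3[:,0],1); print("front edge x=%.4f*y+%.4f"%tuple(k),np.std(P3[:,0]-np.polyval(k,P3[:,1])), P3[[0,-1]])
# logger: light dot + top outline
d=blobs(B(gt>104),214,245,10,9,3); sub=gs[225:290,245:300]
print("logger dot top",[cen(c) for c in d])
print(gs[232:262,250:296:2])
E
```

```text
brick top tri (face) [ 0.451  -0.1424  0.1034] 0.0010320567996615886 dot (array([ 0.4509, -0.1426,  0.1045]), np.float64(0.001110113811639777))
corners [[ 0.4381 -0.1133]
 [ 0.483  -0.1398]
 [ 0.4648 -0.171 ]
 [ 0.4202 -0.1444]] [(np.float64(0.035865725134815535), np.float64(60.01056801141615)), (np.float64(0.05213935456937117), np.float64(-30.56727203400419)), (np.float64(0.03610014847007222), np.float64(-120.21435415768708)), (np.float64(0.05200054114276465), np.float64(149.17317717345506))]
jar 413.5 [406.2846 196.8642] (23.0, 23.0) [372.0818 133.1597] (array([ 0.5919, -0.2888,  0.0996]), np.float64(0.0006924124137510987))
jar 413.5 [406.2846 196.8642] (23.0, 23.0) [372.4617 133.7274] (array([ 0.5917, -0.2894,  0.098 ]), np.float64(0.00029139665559026114))
foam ((217.0596160888672, 214.96788024902344), (23.002553939819336, 74.57624816894531), 80.13418579101562)
[[0.5855 0.2099]
 [0.6098 0.0456]
 [0.5584 0.0373]
 [0.5345 0.2004]] [0.5719 0.1234 0.041 ] [(np.float64(0.05185516867856641), np.float64(10.501831336999397)), (np.float64(0.16609305954620032), np.float64(-81.5848221969738)
[... 2491 characters left out ...]
 56  58  55 117 149]
 [203 186  92  61  65  65  68  65  66  74  88 106 119 121 108  83  61  52
   55  56  57 115 148]
 [199 175  85  65  72  63  66  65  67  66  74  87 105 117  95  66  57  59
   58  58  57 116 152]
 [197 160  87  63  63  67  66  64  59  63  60  70  84 100  83  58  57  57
   58  57  54 111 154]
 [183 148  82  66  66  64  66  68  67  67  65  66  68  75  71  57  53  55
   58  59  60 108 147]
 [162 130  75  63  68  66  61  66  62  66  60  65  63  68  63  56  54  53
   59  57  52 102 148]
 [148 103  67  66  68  66  68  66  66  67  69  63  69  63  60  58  56  61
   58  58  56 104 145]
 [120  83  65  66  65  64  66  67  61  67  61  66  67  66  61  57  56  57
   54  58  57 103 146]]
```

```bash
cat >> h.py <<'E'
C0=np.array([.5067,.1135]); YAW=np.radians(8.45)
Rc=np.array([[np.cos(YAW),-np.sin(YAW)],[np.sin(YAW),np.cos(YAW)]])
tocart=lambda p:Rc.T@(np.asarray(p)[:2]-C0)
tow=lambda a,b:C0+Rc@[a,b]
def goto(x,y,z,thdeg=None):
    s=ctrl.get_state(); w=s["tcp_rot"]; th=2*np.arctan2(w[2],w[1]); p=s["tcp_pos"]
    d=np.array([x,y,z])-p; tx=np.array([np.cos(th),np.sin(th)]); ty=np.array([np.sin(th),-np.cos(th)])
    yaw=0 if thdeg is None else -((np.radians(thdeg)-th+np.pi)%(2*np.pi)-np.pi)
    print("at",p,"th %.1f"%np.degrees(th),"-> delta",np.array([d[:2]@tx,d[:2]@ty,-d[2],yaw]))
E
python3 - <<'E'
from h import *
X,e=tri((218.6,250),(280,247)); print("dot",X,e,tocart(X))
for uv in((217.3,240.8),(206.8,240),(226.8,240),(218,228),(218,253.5)): print(uv,tocart(onz("top",uv,.09)))
s=cv2.imread("pics/side0.png"); g=cv2.cvtColor(s,cv2.COLOR_BGR2GRAY)
k=blobs((g<48).astype(np.uint8)*255,252,232,30,20)[0]; t=cv2.cvtColor(cv2.imread("pics/top0.png"),cv2.COLOR_BGR2GRAY)
kt=blobs((t<62).astype(np.uint8)*255,210,230,14,18)[0]; X,e=tri(cen(kt),cen(k)); print("display",cen(kt),cen(k),X,e,tocart(X))
goto(.5918,-.289,.22,98.4)
E
```

```text
dot [0.49   0.11   0.0905] 0.001886765634171306 [-0.017 -0.001]
(217.3, 240.8) [ 0.0035 -0.0006]
(206.8, 240) [0.0091 0.0211]
(226.8, 240) [ 0.0017 -0.0206]
(218, 228) [ 0.0301 -0.006 ]
(218, 253.5) [-0.0232  0.0019]
display [217.0912 238.9297] [268.7757 242.3983] [0.5137 0.1135 0.0893] 0.0015964053741623681 [ 0.0069 -0.001 ]
at [ 0.1701 -0.5223  0.2193] th 18.0 -> delta [ 0.4732 -0.0912 -0.0007 -1.4025]
```

Request:
{"name": "drive_tool", "arguments": {
  "deltas": [
    [0.047, -0.009, 0, -0.14],
    [0.094, -0.018, 0, -0.28],
    [0.141, -0.027, 0, -0.42],
    [0.188, -0.036, 0, -0.56],
    [0.236, -0.045, 0, -0.7],
    [0.283, -0.054, 0, -0.84],
    [0.33, -0.063, 0, -0.98],
    [0.378, -0.072, 0, -1.12],
    [0.425, -0.082, 0, -1.26],
    [0.473, -0.091, 0, -1.4]
  ],
  "claw": 1,
  "grip_force": 40
}}

```text
clock: 1.35
tcp_pos: [0.5927, -0.2892, 0.2196]
tcp_rot: [-0.001, 0.653, 0.758, -0.0]
force: [0.0, -0.3, 0.1]
grip_width: 0.0852
finger_force: 0.0
```

```bash
python3 - <<'E'
from h import *
goto(.5918,-.289,.078,98.4)
for n in("side","top"):
    im=imaging.grab_frame(n)
    c=im[60:260,300:500] if n=="side" else im[120:320,300:500]
    globals()[n]=cv2.resize(c[:,:,::-1],None,fx=2,fy=2,interpolation=cv2.INTER_CUBIC)
cv2.imwrite("pics/j1.png",np.hstack([side,top]))
goto(.5918,-.289,.078,98.4)
E
```

```text
at [ 0.5927 -0.2892  0.2196] th 98.5 -> delta [ 0.0004 -0.0009  0.1416  0.0017]
at [ 0.5965 -0.2825  0.2184] th 98.9 -> delta [-0.0057 -0.0057  0.1404  0.009 ]
```

View pics/j1.png

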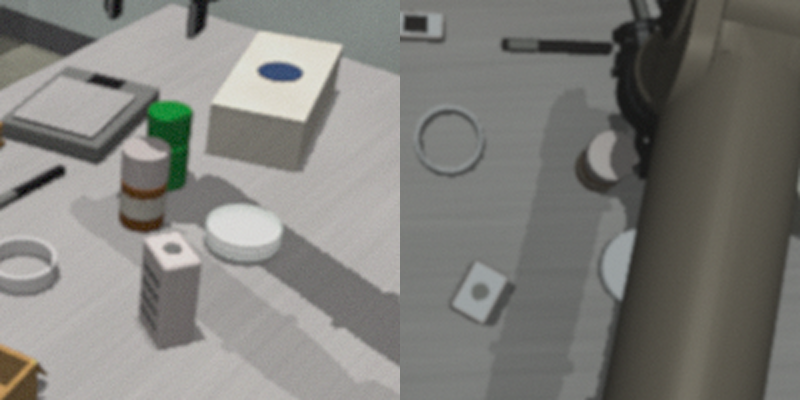

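The jar's lid is between the fingers and the arm hides the rest. The arm was still swinging, so I'll let it settle above the jar first.

Request:
{"name": "drive_tool", "arguments": {
  "deltas": [
    [0, 0, 0, 0],
    [0, 0, 0.02, 0],
    [0, 0, 0.05, 0],
    [0, 0, 0.08, 0],
    [0, 0, 0.08, 0],
    [0, 0, 0.08, 0]
  ]
}}

```text
clock: 2.2
tcp_pos: [0.5918, -0.2914, 0.1417]
tcp_rot: [0.001, 0.655, 0.755, -0.0]
force: [0.1, 0.5, 0.4]
grip_width: 0.0857
finger_force: 0.0
```

```bash
python3 - <<'E'
from h import *
goto(.5918,-.289,.078,98.4)
E
```

```text
at [ 0.5918 -0.2914  0.1417] th 98.1 -> delta [ 0.0024  0.0004  0.0637 -0.0046]
```

Request:
{"name": "drive_tool", "arguments": {
  "deltas": [
    [0.001, 0, 0.02, 0],
    [0.001, 0, 0.04, 0],
    [0.001, 0, 0.055, 0],
    [0.001, 0, 0.062, 0],
    [0.001, 0, 0.062, 0],
    [0.001, 0, 0.062, 0]
  ]
}}

```text
clock: 2.95
tcp_pos: [0.5925, -0.2892, 0.0793]
tcp_rot: [0.001, 0.654, 0.756, 0.0]
force: [0.3, -1.0, 0.2]
grip_width: 0.0855
finger_force: 0.0
```

Request:
{"name": "drive_tool", "arguments": {
  "deltas": [
    [0, 0, 0, 0],
    [0, 0, 0, 0],
    [0, 0, 0, 0],
    [0, 0, 0, 0],
    [0, 0, 0, 0],
    [0, 0, 0, 0]
  ],
  "claw": 0,
  "grip_force": 40
}}

```text
clock: 3.7
tcp_pos: [0.592, -0.2893, 0.0793]
tcp_rot: [0.001, 0.654, 0.756, -0.0]
force: [-1.6, 1.0, 5.4]
grip_width: 0.0516
finger_force: 41.6
```

```bash
python3 - <<'E'
from h import *
goto(.5918,-.289,.078,98.4); s=ctrl.get_state(); print(s["grip_width"],s["finger_force"])
E
```

```text
at [ 0.592  -0.2893  0.0793] th 98.2 -> delta [ 0.0003 -0.0001  0.0013 -0.0027]
0.05160710823290334 41.57737970352173
```

Request:
{"name": "drive_tool", "arguments": {
  "deltas": [
    [0, 0, -0.015, 0],
    [0, 0, -0.045, 0],
    [0, 0, -0.08, 0],
    [0, 0, -0.11, 0],
    [0, 0, -0.13, 0],
    [0, 0, -0.13, 0],
    [0, 0, -0.13, 0]
  ]
}}

```text
clock: 4.58
tcp_pos: [0.591, -0.2886, 0.2067]
tcp_rot: [-0.001, 0.654, 0.756, -0.0]
force: [-0.4, -1.1, -3.2]
grip_width: 0.0518
finger_force: 42.5
```

```bash
python3 - <<'E'
from h import *
x,y=tow(0,.0525); print(x,y); goto(x,y,.21,98.45); s=ctrl.get_state(); print(s["grip_width"],s["finger_force"],s["force"])
E
```

```text
0.49898532052055244 0.1654300849270381
at [ 0.591  -0.2886  0.2067] th 98.3 -> delta [ 0.4626 -0.0257 -0.0033 -0.0032]
0.05180541137089964 42.48027205467224 [-0.3769 -1.1236 -3.151 ]
```

Request:
{"name": "drive_tool", "arguments": {
  "deltas": [
    [0.025, -0.001, 0, 0],
    [0.07, -0.004, 0, 0],
    [0.12, -0.007, 0, 0],
    [0.175, -0.01, 0, 0],
    [0.23, -0.013, 0, 0],
    [0.285, -0.016, 0, 0],
    [0.335, -0.019, 0, 0],
    [0.385, -0.021, 0, 0],
    [0.425, -0.024, 0, 0],
    [0.45, -0.025, 0, 0]
  ]
}}

```text
clock: 5.82
tcp_pos: [0.5002, 0.1554, 0.2069]
tcp_rot: [-0.001, 0.653, 0.757, -0.001]
force: [0.9, -0.1, -2.9]
grip_width: 0.0516
finger_force: 42.5
```

Request:
{"name": "drive_tool", "arguments": {
  "deltas": [
    [0.012, -0.001, 0, 0],
    [0.012, -0.001, 0, 0],
    [0.012, -0.001, 0, 0],
    [0.012, -0.001, 0, 0],
    [0.012, -0.001, 0, 0],
    [0.012, -0.001, 0, 0]
  ]
}}

```text
clock: 6.58
tcp_pos: [0.4998, 0.1641, 0.2083]
tcp_rot: [0.0, 0.655, 0.756, -0.0]
force: [0.1, 1.2, -2.2]
grip_width: 0.0519
finger_force: 42.5
```

```bash
python3 - <<'E'
from h import *
x,y=tow(0,.0525); goto(x,y,.21,98.45)
f={n:imaging.grab_frame(n) for n in("side","top")}
for n in f: cv2.imwrite(f"pics/{n}2.png",f[n][:,:,::-1])
a=cv2.resize(f["side"][120:320,140:340,::-1],None,fx=2,fy=2,interpolation=cv2.INTER_CUBIC)
b=cv2.resize(f["top"][140:340,120:320,::-1],None,fx=2,fy=2,interpolation=cv2.INTER_CUBIC)
cv2.imwrite("pics/c2.png",np.hstack([a,b])); goto(x,y,.21,98.45); p=ctrl.get_state()["tcp_pos"]; print(tocart(p))
print("expected jar: base centre px side",proj("side",[p[0],p[1],p[2]-.0793]),"lid line z60",proj("side",[p[0],p[1],p[2]-.0193]))
E
```

```text
at [0.4998 0.1641 0.2083] th 98.2 -> delta [ 0.0014 -0.0006 -0.0017 -0.0041]
at [0.4997 0.1644 0.2083] th 98.2 -> delta [ 0.0012 -0.0006 -0.0017 -0.0037]
[0.0006 0.0513]
expected jar: base centre px side [249.9922 243.8605] lid line z60 [246.6967 214.8996]
```

View pics/c2.png

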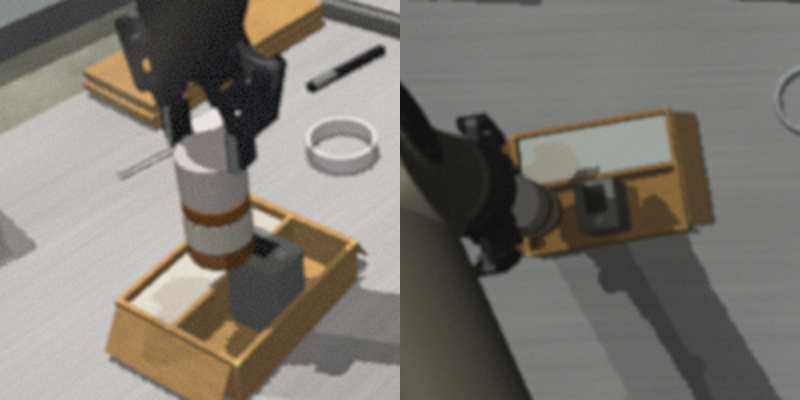

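The jar hangs upright. Its base centre is at about side pixel (249.5, 244), which agrees with the TCP, and it is over the +y gap clear of the logger.

Request:
{"name": "drive_tool", "arguments": {
  "deltas": [
    [0.001, -0.001, 0.02, 0],
    [0.002, -0.001, 0.05, 0],
    [0.002, -0.001, 0.08, 0],
    [0.002, -0.001, 0.1, 0],
    [0.002, -0.001, 0.11, 0],
    [0.002, -0.001, 0.115, 0],
    [0.002, -0.001, 0.115, 0],
    [0.002, -0.001, 0.115, 0]
  ]
}}

```text
clock: 7.68
tcp_pos: [0.4991, 0.1667, 0.0941]
tcp_rot: [0.0, 0.654, 0.756, 0.001]
force: [1.3, 0.6, -2.1]
grip_width: 0.0517
finger_force: 42.5
```

Request:
{"name": "drive_tool", "arguments": {
  "deltas": [
    [0, 0, 0.002, 0],
    [0, 0, 0.004, 0],
    [0, 0, 0.006, 0],
    [0, 0, 0.007, 0],
    [0, 0, 0.007, 0]
  ]
}}

```text
clock: 8.3
tcp_pos: [0.4983, 0.1663, 0.0861]
tcp_rot: [-0.0, 0.654, 0.756, -0.0]
force: [-0.1, -0.4, -1.7]
grip_width: 0.0517
finger_force: 42.5
```

```bash
python3 - <<'E'
from h import *
x,y=tow(0,.0525); goto(x,y,.0843,98.45); s=ctrl.get_state();print(tocart(s["tcp_pos"]),s["force"])
E
```

```text
at [0.4983 0.1663 0.0861] th 98.3 -> delta [-0.001   0.0005  0.0018 -0.0033]
[-0.0005  0.0535] [-0.1306 -0.4398 -1.7299]
```

Request:
{"name": "drive_tool", "arguments": {
  "deltas": [
    [0, 0, 0.001, 0],
    [0, 0, 0.002, 0],
    [0, 0, 0.003, 0],
    [0, 0, 0.003, 0]
  ]
}}

```text
clock: 8.8
tcp_pos: [0.4985, 0.1666, 0.0842]
tcp_rot: [0.0, 0.654, 0.756, 0.0]
force: [-2.5, -0.5, 5.7]
grip_width: 0.052
finger_force: 43.2
```

Request:
{"name": "drive_tool", "arguments": {
  "deltas": [
    [0, 0, 0, 0],
    [0, 0, 0, 0],
    [0, 0, 0, 0],
    [0, 0, 0, 0],
    [0, 0, 0, 0]
  ],
  "claw": 1
}}

```text
clock: 9.43
tcp_pos: [0.4984, 0.1663, 0.0832]
tcp_rot: [0.0, 0.654, 0.756, -0.0]
force: [-0.3, 0.3, 0.3]
grip_width: 0.0856
finger_force: 0.0
```

Request:
{"name": "drive_tool", "arguments": {
  "deltas": [
    [0, 0, -0.01, 0],
    [0, 0, -0.03, 0],
    [0, 0, -0.06, 0],
    [0, 0, -0.1, 0],
    [0, 0, -0.13, 0],
    [0, 0, -0.13, 0]
  ]
}}

```text
clock: 10.18
tcp_pos: [0.5003, 0.1675, 0.2168]
tcp_rot: [0.002, 0.654, 0.756, 0.003]
force: [0.9, 0.2, 1.0]
grip_width: 0.0852
finger_force: 0.0
```

```bash
python3 - <<'E'
from h import *
goto(.451,-.1425,.215,59.7)
E
```

```text
at [0.5003 0.1675 0.2168] th 98.3 -> delta [-0.2997 -0.0933  0.0018  0.6731]
```

Request:
{"name": "drive_tool", "arguments": {
  "deltas": [
    [-0.02, -0.006, 0, 0.04],
    [-0.055, -0.017, 0, 0.12],
    [-0.095, -0.029, 0, 0.21],
    [-0.14, -0.043, 0, 0.31],
    [-0.185, -0.057, 0, 0.41],
    [-0.225, -0.069, 0, 0.51],
    [-0.26, -0.08, 0, 0.59],
    [-0.285, -0.087, 0, 0.64],
    [-0.299, -0.091, 0, 0.673],
    [-0.299, -0.091, 0, 0.673]
  ]
}}

```text
clock: 11.42
tcp_pos: [0.4509, -0.1431, 0.2129]
tcp_rot: [-0.0, 0.868, 0.497, -0.0]
force: [0.9, 0.0, 0.3]
grip_width: 0.085
finger_force: 0.0
```

Request:
{"name": "drive_tool", "arguments": {
  "deltas": [
    [0, 0, 0, 0],
    [0, 0, 0.02, 0],
    [0, 0, 0.045, 0],
    [0, 0, 0.06, 0],
    [0, 0, 0.06, 0],
    [0, 0, 0.06, 0]
  ]
}}

```text
clock: 12.18
tcp_pos: [0.4521, -0.1424, 0.1541]
tcp_rot: [0.001, 0.867, 0.498, 0.001]
force: [-0.8, -0.8, 0.6]
grip_width: 0.0853
finger_force: 0.0
```

```bash
python3 - <<'E'
from h import *
f={n:imaging.grab_frame(n) for n in("side","top")}
for n in f: cv2.imwrite(f"pics/{n}3.png",f[n][:,:,::-1])
a=cv2.resize(f["side"][110:310,200:440,::-1],None,fx=1.66,fy=1.66,interpolation=cv2.INTER_CUBIC)
b=cv2.resize(f["top"][140:340,160:400,::-1],None,fx=1.66,fy=1.66,interpolation=cv2.INTER_CUBIC)
cv2.imwrite("pics/c3.png",np.hstack([a,b]))
goto(.451,-.1425,.083,59.7)
E
```

```text
at [ 0.4522 -0.1427  0.1543] th 59.7 -> delta [-0.0004 -0.0011  0.0713  0.0002]
```

View pics/c3.png

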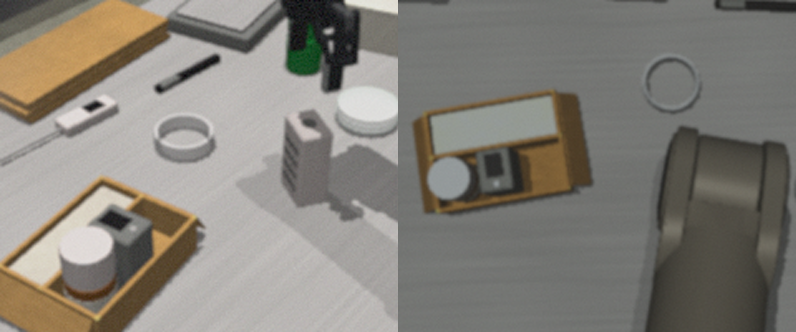

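The jar stands upright in the +y gap beside the logger. I'll check the finger alignment numerically before descending.

```bash
python3 - <<'E'
from h import *
p=ctrl.get_state()["tcp_pos"]; u=np.array([np.cos(np.radians(-30.3)),np.sin(np.radians(-30.3)),0])
for k in(-.0575,-.043,.043,.0575):
    for dz in(-.022,-.009): print(k,dz,(proj("side",p+k*u+[0,0,dz])-[200,110])*1.66)
im=cv2.imread("pics/side3.png"); g=cv2.cvtColor(im,cv2.COLOR_BGR2GRAY)
for nm in("side3","top3"):
    pass
c=blobs((g<60).astype(np.uint8)*255,360,100,70,85,20); print([(cv2.boundingRect(k)) for k in c[:3]])
# logger now
X,e=tri((218.6,250),(280,247))
t=cv2.cvtColor(cv2.imread("pics/top3.png"),cv2.COLOR_BGR2GRAY); kt=blobs((t<62).astype(np.uint8)*255,210,230,14,18)[0]; print("display top",cen(kt),tocart(onz("top",cen(kt),.09)))
cj=blobs((t>128).astype(np.uint8)*255,172,232,34,36)[0]; print("jar",cen(cj),tocart(onz("top",cen(cj),.105)))
E
```

```text
-0.0575 -0.022 [330.7364 130.6735]
-0.0575 -0.009 [331.8401 121.0431]
-0.043 -0.022 [325.0959 123.3367]
-0.043 -0.009 [326.1392 113.7577]
0.043 -0.022 [294.1688  83.1084]
0.043 -0.009 [294.9006  73.8366]
0.0575 -0.022 [289.3439  76.8324]
0.0575 -0.009 [290.0302  67.6125]
[(370, 100, 47, 65), (393, 125, 10, 8), (396, 133, 7, 11)]
display top [217.0016 238.928 ] [ 0.0075 -0.0005]
jar [189.845 246.805] [-0.0006  0.055 ]
```

```bash
python3 - <<'E'
from h import *
print("dot",(proj("side",[.451,-.1425,.1045])-[200,110])*1.66)
p=np.array([.4997,.1644,.2083]); u=np.array([np.cos(np.radians(8.3)),np.sin(np.radians(8.3)),0])
for k in(-.04,-.027,.027,.04): print(k,(proj("side",p+k*u+[0,0,-.022])-[140,120])*2)
a=cv2.imread("pics/side3.png")[90:210,350:450]; cv2.imwrite("pics/c4.png",cv2.resize(a,None,fx=5,fy=5,interpolation=cv2.INTER_CUBIC))
E
```

```text
dot [308.0031 122.7   ]
-0.04 [254.9501 211.0023]
-0.027 [241.3404 204.9284]
0.027 [186.902  180.6329]
0.04 [174.2785 174.9991]
```

View pics/c4.png

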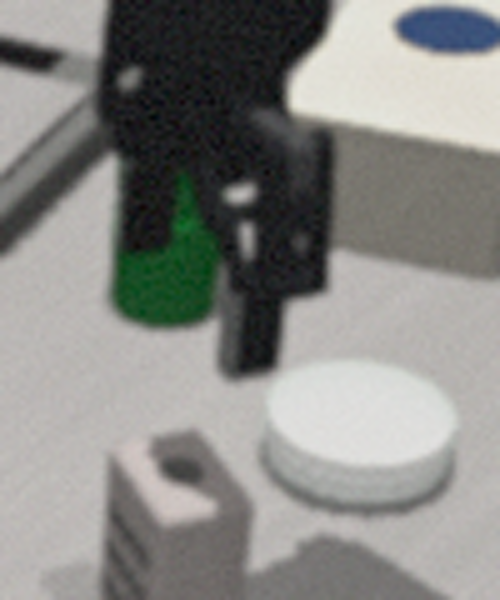

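The fingers straddle the brick axis. Their tips look about 25 mm higher than nominal, so I'll grasp the brick a bit deeper, at a height that clears the carton rim under either reading.

Request:
{"name": "drive_tool", "arguments": {
  "deltas": [
    [0, -0.001, 0.02, 0],
    [0, -0.001, 0.04, 0],
    [0, -0.001, 0.06, 0],
    [0, -0.001, 0.072, 0],
    [0, -0.001, 0.08, 0],
    [0, -0.001, 0.08, 0],
    [0, -0.001, 0.08, 0]
  ]
}}

```text
clock: 13.15
tcp_pos: [0.4511, -0.1423, 0.0739]
tcp_rot: [0.001, 0.867, 0.498, 0.0]
force: [-0.6, -0.8, 0.2]
grip_width: 0.0854
finger_force: 0.0
```

Request:
{"name": "drive_tool", "arguments": {
  "deltas": [
    [0, 0, 0, 0],
    [0, 0, 0, 0],
    [0, 0, 0, 0],
    [0, 0, 0, 0],
    [0, 0, 0, 0],
    [0, 0, 0, 0]
  ],
  "claw": 0,
  "grip_force": 45
}}

```text
clock: 13.9
tcp_pos: [0.4513, -0.1424, 0.074]
tcp_rot: [0.001, 0.867, 0.498, 0.001]
force: [0.4, -0.1, 5.2]
grip_width: 0.0548
finger_force: 50.7
```

```bash
python3 - <<'E'
from h import *
goto(.451,-.1425,.073,59.7)
E
```

```text
at [ 0.4513 -0.1424  0.074 ] th 59.7 -> delta [-0.0003 -0.0002  0.001  -0.0001]
```

Request:
{"name": "drive_tool", "arguments": {
  "deltas": [
    [0, 0, -0.015, 0],
    [0, 0, -0.045, 0],
    [0, 0, -0.08, 0],
    [0, 0, -0.11, 0],
    [0, 0, -0.13, 0],
    [0, 0, -0.13, 0],
    [0, 0, -0.13, 0]
  ]
}}

```text
clock: 14.78
tcp_pos: [0.4491, -0.1418, 0.2019]
tcp_rot: [-0.001, 0.867, 0.498, -0.001]
force: [-0.3, 0.0, -3.6]
grip_width: 0.0547
finger_force: 49.8
```

```bash
python3 - <<'E'
from h import *
x,y=tow(0,-.053); print(x,y); goto(x,y,.205,98.45)
E
```

```text
0.5144881526173471 0.06107534283556154
at [ 0.4491 -0.1418  0.2019] th 59.7 -> delta [ 0.2082 -0.0459 -0.0031 -0.6763]
```

Request:
{"name": "drive_tool", "arguments": {
  "deltas": [
    [0.012, -0.003, 0, -0.04],
    [0.035, -0.008, 0, -0.12],
    [0.065, -0.015, 0, -0.22],
    [0.097, -0.022, 0, -0.32],
    [0.13, -0.03, 0, -0.43],
    [0.16, -0.037, 0, -0.53],
    [0.185, -0.043, 0, -0.61],
    [0.2, -0.046, 0, -0.655],
    [0.208, -0.048, 0, -0.676],
    [0.208, -0.048, 0, -0.676]
  ]
}}

```text
clock: 16.02
tcp_pos: [0.5139, 0.0616, 0.2032]
tcp_rot: [-0.0, 0.653, 0.757, -0.0]
force: [-0.2, -0.6, -2.5]
grip_width: 0.0551
finger_force: 49.7
```

Request:
{"name": "drive_tool", "arguments": {
  "deltas": [
    [0, 0, 0, 0],
    [0, 0, 0, 0],
    [0, 0, 0, 0],
    [0, 0, 0, 0]
  ]
}}

```text
clock: 16.52
tcp_pos: [0.5139, 0.0614, 0.2033]
tcp_rot: [0.0, 0.653, 0.757, -0.0]
force: [-0.1, -0.6, -3.2]
grip_width: 0.0548
finger_force: 49.7
```

```bash
python3 - <<'E'
from h import *
x,y=tow(0,-.053); goto(x,y,.205,98.45)
f={n:imaging.grab_frame(n) for n in("side","top")}
for n in f: cv2.imwrite(f"pics/{n}5.png",f[n][:,:,::-1])
a=cv2.resize(f["side"][120:320,170:370,::-1],None,fx=2,fy=2,interpolation=cv2.INTER_CUBIC)
b=cv2.resize(f["top"][140:340,150:350,::-1],None,fx=2,fy=2,interpolation=cv2.INTER_CUBIC)
cv2.imwrite("pics/c5.png",np.hstack([a,b])); goto(x,y,.205,98.45); p=ctrl.get_state()["tcp_pos"]; print(tocart(p))
for i in(-.028,.028):
    for j in(-.02,.02): print(i,j,(proj("side",[*(p[:2]+Rc@[i,j]),p[2]-.074])-[170,120])*2)
E
```

```text
at [0.5139 0.0614 0.2033] th 98.4 -> delta [-0.0004  0.0005 -0.0017 -0.001 ]
at [0.5139 0.0616 0.2033] th 98.4 -> delta [-0.0006  0.0005 -0.0017 -0.0006]
[-0.0005 -0.0524]
-0.028 -0.02 [276.1719 178.8302]
-0.028 0.02 [249.6948 203.684 ]
0.028 -0.02 [224.2446 157.6314]
0.028 0.02 [196.9536 181.1643]
```

View pics/c5.png

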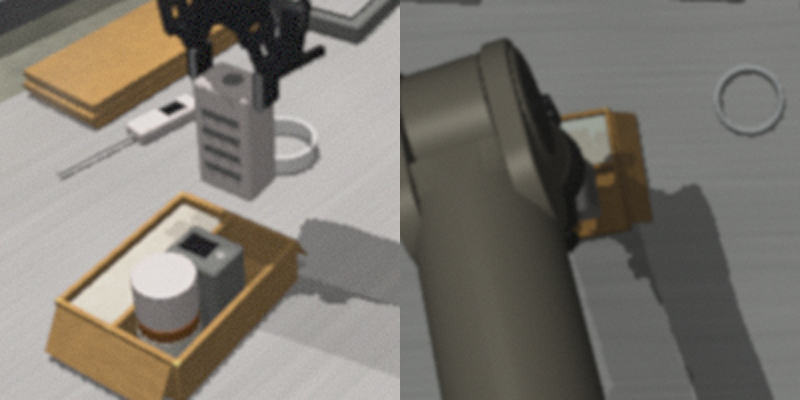

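The brick hangs upright and square. Its bottom corners at crop (274,180), (250,199) and (199,180) match the prediction, and it is over the free −y gap with jar and logger standing.

Request:
{"name": "drive_tool", "arguments": {
  "deltas": [
    [-0.001, 0.0005, 0.02, 0],
    [-0.0015, 0.0005, 0.05, 0],
    [-0.0015, 0.0005, 0.08, 0],
    [-0.0015, 0.0005, 0.1, 0],
    [-0.0015, 0.0005, 0.11, 0],
    [-0.0015, 0.0005, 0.115, 0],
    [-0.0015, 0.0005, 0.115, 0],
    [-0.0015, 0.0005, 0.115, 0]
  ]
}}

```text
clock: 17.62
tcp_pos: [0.5154, 0.0604, 0.0892]
tcp_rot: [0.001, 0.653, 0.757, 0.001]
force: [0.5, 0.1, -3.8]
grip_width: 0.055
finger_force: 49.6
```

Request:
{"name": "drive_tool", "arguments": {
  "deltas": [
    [0, 0, 0.002, 0],
    [0, 0, 0.004, 0],
    [0, 0, 0.006, 0],
    [0, 0, 0.007, 0],
    [0, 0, 0.007, 0]
  ]
}}

```text
clock: 18.25
tcp_pos: [0.5146, 0.0602, 0.0811]
tcp_rot: [-0.0, 0.653, 0.757, -0.0]
force: [0.3, -0.3, -3.5]
grip_width: 0.0553
finger_force: 49.6
```

```bash
python3 - <<'E'
from h import *
x,y=tow(0,-.053); goto(x,y,.079,98.45); s=ctrl.get_state();print(tocart(s["tcp_pos"]),s["force"])
E
```

```text
at [0.5146 0.0602 0.0811] th 98.4 -> delta [ 0.0008  0.0001  0.0021 -0.0004]
[-0.0001 -0.0538] [ 0.3381 -0.3063 -3.465 ]
```

Request:
{"name": "drive_tool", "arguments": {
  "deltas": [
    [0, 0, 0.001, 0],
    [0, 0, 0.002, 0],
    [0, 0, 0.003, 0],
    [0, 0, 0.003, 0]
  ]
}}

```text
clock: 18.75
tcp_pos: [0.5147, 0.0603, 0.079]
tcp_rot: [0.0, 0.653, 0.757, -0.0]
force: [-2.8, -0.8, 4.4]
grip_width: 0.0545
finger_force: 50.4
```

The force sign has flipped to +4.4 N, so the brick is on the floor. Releasing and retreating.

Request:
{"name": "drive_tool", "arguments": {
  "deltas": [
    [0, 0, 0, 0],
    [0, 0, 0, 0],
    [0, 0, 0, 0],
    [0, 0, 0, 0],
    [0, 0, 0, 0]
  ],
  "claw": 1
}}

```text
clock: 19.38
tcp_pos: [0.5147, 0.0603, 0.0782]
tcp_rot: [0.0, 0.653, 0.757, 0.0]
force: [-0.7, 0.1, 0.5]
grip_width: 0.0849
finger_force: 0.0
```

Request:
{"name": "drive_tool", "arguments": {
  "deltas": [
    [0, 0, -0.01, 0],
    [0, 0, -0.03, 0],
    [0, 0, -0.06, 0],
    [0, 0, -0.1, 0],
    [0, 0, -0.14, 0],
    [-0.04, 0, -0.14, 0],
    [-0.09, 0, -0.14, 0],
    [-0.14, 0, -0.14, 0],
    [-0.18, 0, -0.14, 0],
    [-0.2, 0, -0.14, 0]
  ]
}}

```text
clock: 20.62
tcp_pos: [0.5439, -0.1406, 0.2187]
tcp_rot: [0.0, 0.655, 0.756, -0.0]
force: [0.3, -0.1, -0.6]
grip_width: 0.0855
finger_force: 0.0
```

Request:
{"name": "drive_tool", "arguments": {
  "deltas": [
    [0, 0, 0, 0],
    [0, 0, 0, 0],
    [0, 0, 0, 0]
  ]
}}

```text
clock: 21.0
tcp_pos: [0.5441, -0.1349, 0.2186]
tcp_rot: [-0.0, 0.652, 0.758, 0.0]
force: [-0.1, -0.4, -0.2]
grip_width: 0.0857
finger_force: 0.0
```

```bash
python3 - <<'E'
from h import *
f={n:imaging.grab_frame(n) for n in("side","top")}
a=cv2.resize(f["side"][130:330,170:370,::-1],None,fx=2,fy=2,interpolation=cv2.INTER_CUBIC)
b=cv2.resize(f["top"][140:340,150:350,::-1],None,fx=2,fy=2,interpolation=cv2.INTER_CUBIC)
cv2.imwrite("pics/c6.png",np.hstack([a,b]))
E
```

```text
(no output)
```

View pics/c6.png

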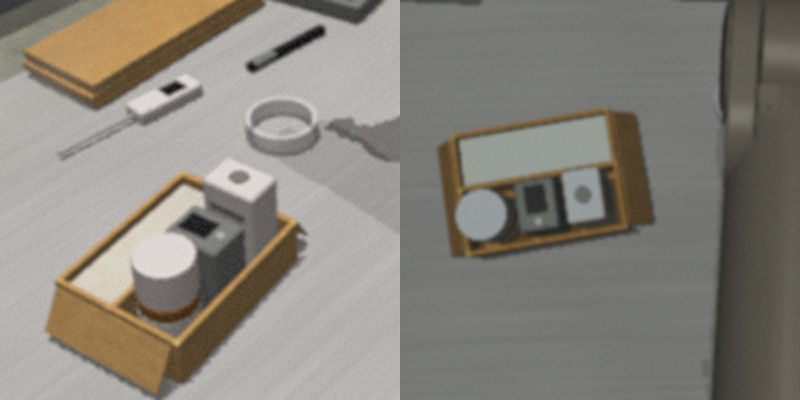

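The side and top views show jar (crop 165,270), logger (207,235) and brick (240,200) all standing upright in the row. The arm is clear, so I'm handing in.

```bash
python3 -c "
from plant import ctrl
print(ctrl.job_done())"
```

```text
the job is handed in; nothing more can be done
None
```

The jar and brick now stand upright in the row on either side of the logger, which is still upright, and the job was handed in at about 21 s on the robot's clock with the arm clear (no verdict was returned).

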